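# Shelve two culture dishes in the empty bays of a dark box

### The job

Two of the five covered bays of the low dark box are empty; find out by touch which ones (the white spring buttons on the cover sink deep over an empty bay and stop early over a stored dish). Slide the two loose pink culture dishes along the worktop through the front, one into each empty bay, until each is fully under the cover, keeping the dishes level all the time. Do not knock over or shift the beaker, the small bottle or the timer.

Things in the scene. Friction and masses are not known exactly. Their poses are not given: they have to be found in the camera images.
- dark_box: Low dark box, fixed, 344 mm wide, 115 deep, 26 high; dark walls, black cover (21 to 26 mm above the worktop). Five bays in a row, 68 mm apart, each 64 mm wide inside, open at the front only, on the worktop; walls 4 mm, noses rounded; over each mouth a thumb notch in the cover, 40 mm wide, 10 deep. Origin: on the worktop, middle of the front plane; x straight into the bays, y towards bay 1, z up.
- bay1_feeler (a point): Top of bay 1's unpressed white feeler button (22 mm wide), 43 mm above the worktop, 66 mm behind the mouth; this point does not move with the button. It springs back. Empty bay: sinks about 13 mm (1 N rising to 2.5 N), then a hard stop. Stored dish below: stops on its lid after about 4.5 mm.
- bay2_feeler (a point): Top of bay 2's unpressed white feeler button (22 mm wide), 43 mm above the worktop, 66 mm behind the mouth; this point does not move with the button. It springs back. Empty bay: sinks about 13 mm (1 N rising to 2.5 N), then a hard stop. Stored dish below: stops on its lid after about 4.5 mm.
- bay3_feeler (a point): Top of bay 3's unpressed white feeler button (22 mm wide), 43 mm above the worktop, 66 mm behind the mouth; this point does not move with the button. It springs back. Empty bay: sinks about 13 mm (1 N rising to 2.5 N), then a hard stop. Stored dish below: stops on its lid after about 4.5 mm.
- bay4_feeler (a point): Top of bay 4's unpressed white feeler button (22 mm wide), 43 mm above the worktop, 66 mm behind the mouth; this point does not move with the button. It springs back. Empty bay: sinks about 13 mm (1 N rising to 2.5 N), then a hard stop. Stored dish below: stops on its lid after about 4.5 mm.
- bay5_feeler (a point): Top of bay 5's unpressed white feeler button (22 mm wide), 43 mm above the worktop, 66 mm behind the mouth; this point does not move with the button. It springs back. Empty bay: sinks about 13 mm (1 N rising to 2.5 N), then a hard stop. Stored dish below: stops on its lid after about 4.5 mm.
- bay1_mouth (a point): Middle of the mouth of bay 1 (the +y end of the row), on the worktop, in the box's front plane. Two bays, different each time, are empty; the others hold a dish 60 x 15 mm against the back wall, out of sight, near rim 45 to 50 mm behind the mouth, so that a second dish cannot go fully in.
- bay2_mouth (a point): Middle of the mouth of bay 2 (counted from the +y end), on the worktop, in the box's front plane. Two bays, different each time, are empty; the others hold a dish 60 x 15 mm against the back wall, out of sight, near rim 45 to 50 mm behind the mouth, so that a second dish cannot go fully in.
- bay3_mouth (a point): Middle of the mouth of bay 3 (counted from the +y end), on the worktop, in the box's front plane. Two bays, different each time, are empty; the others hold a dish 60 x 15 mm against the back wall, out of sight, near rim 45 to 50 mm behind the mouth, so that a second dish cannot go fully in.
- bay4_mouth (a point): Middle of the mouth of bay 4 (counted from the +y end), on the worktop, in the box's front plane. Two bays, different each time, are empty; the others hold a dish 60 x 15 mm against the back wall, out of sight, near rim 45 to 50 mm behind the mouth, so that a second dish cannot go fully in.
- bay5_mouth (a point): Middle of the mouth of bay 5 (the -y end of the row), on the worktop, in the box's front plane. Two bays, different each time, are empty; the others hold a dish 60 x 15 mm against the back wall, out of sight, near rim 45 to 50 mm behind the mouth, so that a second dish cannot go fully in.
- dish_a: Loose round lidded culture dish with pink content, 60 mm diameter, 15 mm high, about 50 g, one piece; origin at the centre of its underside, z up. It can be gripped across the rim or slid along the worktop.
- dish_b: Loose round lidded culture dish with pink content, 60 mm diameter, 15 mm high, about 50 g, one piece; origin at the centre of its underside, z up. It can be gripped across the rim or slid along the worktop.
- beaker_1: Bystander: small clear beaker, 44 mm diameter, 58 mm high, standing; origin at the centre of its underside, z up.
- oil_bottle: Bystander: small white dropper bottle, 26 mm diameter, 67 mm high, standing; origin at the centre of its underside, z up.
- timer_1: Bystander: white square bench timer with rounded corners, 62 x 62 mm, 20 mm high, lying; origin at the centre of its underside, sides along its x and y, z up.
Not all that is in view belongs to the job. What is shaped like the dish_b but red or turquoise is not meant. What is shaped like the dish_a but yellow is not meant.

How it is judged:
By the outcome, as a careful person would: the job done as asked, in the order asked, and still so for the second after the job is handed in, with the robot touching nothing.
It also fails if it takes over 72 s, if anything falls off the work surface, if the arm or the gripper's body presses on something with over 40 N, if the wrist force passes 120 N, or if a joint passes its speed limit or range.

### The arm

A 6-joint arm with a two-finger parallel gripper is mounted at the origin on a cart in front of the work surface, level with it; the furniture and walls round the work are solid. World frame = base frame: x ahead of the robot, y to its left, z up, the work surface at z = 0. Lengths are in mm, angles in rad, forces in N, time in s.
With the tool pointing down it reaches from about 350 to 875 mm from the base axis. Payload 4.2 kg.
Tool frame: the origin (TCP) lies midway between the tips of the shut fingers; the grasp point (between the pads) lies 19 mm behind it; z points along the fingers, y is the line along which they close (so a half turn about z gives the same grasp; the last joint's range is limited). The gripper opens to 85 mm and grips with 20 to 120 N. Pads are 22 mm wide; open, the fingers measure 114 mm over their backs; the gripper's body (76 mm by 85 mm) begins 54 mm behind the grasp point. The pads swing forward as they close: fully open they stand 13 mm farther back than shut.
Start: joints at [-1.019, 0.385, 0.008, 0, -1.194, -0.259], TCP at [180.412, -598.373, 231.312] pointing down, gripper open.
Joint ranges: [-3.14, 3.14], [-1.21, 2.06], [-1.07, 1.41], [-3.16, 2.05], [-2.99, -0.16], [-3.1, 3.1]. Speed limits (rad/s): [2.79, 2.79, 3.14, 3.14, 3.14, 3.14].

### API

Orientations are given as a unit quaternion [x, y, z, w].
In Python, from bench import * gives the robot as it stands.
- The arm moves only by the tool drive_tool, never from a script. Its argument "plan" is a list that holds one entry, the list of rows, each a list of 5 numbers: the closure, from -1 (fully open) to 1 (shut), then the shift along the world's x, y, z in mm, then the turn about the world's z in degrees. A call has 1 to 20 rows; each row shifts and turns the commanded pose from where the row before left it; what a row does not reach is not made up. A row lasts 1/12 s, in which the tool goes at most 41.7 mm and 7.16 degrees, less where a joint would pass 70% of its speed; a pose out of reach is approached as far as the arm can. A call is refused whole if a number of a shift passes 41.7 or a number of a turn 7.16, either way. A call with a gripper value outside its range is refused whole. The fingers move at their own pace and stop on an object; the grip force is fixed at half the most. Time passes only in rows, so rows that do not move let the fingers close. It gives the time, the measured TCP pose, the force, the opening and the grip force at its end, in the units of the state.
- read_state(): the state, without advancing time (a new reading comes with each control period).
- get_image(name): name is "scene" or "top" or "wrist"; returns (picture, depth): 480x640x3 uint8, red, green, blue; 480x640 float32, mm along the optical axis (not along the pixel's ray), 0 where there is no reading.
- camera_model(name): a dict with "fx", "fy", "cx", "cy" (pixels), "R" (3x3) and "t" (3): a world point X has camera coordinates R X + t; the wrist camera has in their place "mount" (4x4, takes a point from camera to tool coordinates, whose origin is the TCP and whose axes are the flange's). Camera axes: x right, y down, z forward; pixel columns grow to the right and rows downward; lengths in mm; the calibration is good to about 2 mm. A picture is of the moment at which its call begins: read the wrist's pose just before it. camera_model takes no time and is no camera call.
- job_done(): hands the job in; it is judged then, once.
The state is a dict: "clock": time; "joints": joint angles; "joint_vel": joint speeds; "joint_efforts": joint torques, N m; "position": TCP position; "ee_rot": TCP orientation; "contact_force": force on the tool from outside, world axes, zero at the start; "wrist_torque": the same for the moment, N m; "gripper_width": finger opening in mm; "grasp_force": force on a finger pad.
Only numpy, scipy, OpenCV 4.12 (cv2) and the standard library are available. Lean on these libraries where they do the work, as an engineer would, in place of code of your own. Each camera call takes 0.05 s, during which the arm holds its last target. There are 200 camera calls.

## Working session

There is one attempt and no reset: what is moved stays moved. The work goes in short steps, Python scripts to look and compute and a tool call to move; the robot and the scene stay as the last step left them, time stands still between calls to the robot, and variables do not carry over. Pictures are saved under pics/ and viewed, at most 10 in all, crops included, and the job is handed in when it is done.

Besides the shell and the picture viewer there is one more tool, called after "Call:" by a JSON object that holds its "fn" and its "kwargs". drive_tool: Moves the arm, as the interface text tells. Its arguments: {"type":"object","properties":{"plan":{"type":"array"}},"required":["plan"]}

```bash
mkdir -p pics
python3 - <<'E'
from bench import *
import cv2,numpy as np
for n in ("scene","top"):
    p,d=get_image(n); cv2.imwrite(f"pics/{n}0.png",p[:,:,::-1]); np.savez(f"{n}0.npz",p=p,d=d)
    print(n,camera_model(n))
print(camera_model("wrist")); print(read_state())
E
```

```text
scene {'fx': 489.0121975579388, 'fy': 489.0121975579388, 'cx': 312.47571785210295, 'cy': 233.29368237802214, 'R': array([[-0.45209709, -0.89185268, -0.01438833],
       [-0.39853869,  0.21640553, -0.89125505],
       [ 0.79798191, -0.39719951, -0.45327411]]), 't': array([322.21510679, 226.65573816, 729.86275209])}
top {'fx': 533.4823471906215, 'fy': 533.4823471906215, 'cx': 317.6470366244849, 'cy': 242.62430051341673, 'R': array([[-0.01139536, -0.99978757,  0.01717466],
       [-0.99723829,  0.01010236, -0.07357806],
       [ 0.07338892, -0.01796567, -0.99714156]]), 't': array([ 109.82828308,  473.99253725, 1386.88257352])}
{'fx': 381.80960417243307, 'fy': 381.80960417243307, 'cx': 322.8772861076916, 'cy': 239.49994470320533, 'mount': array([[-1.58886037e-04, -9.50040506e-01, -3.12126597e-01,
         7.93050241e+01],
       [ 9.99999886e-01, -1.04558489e-05, -4.77218347e-04,
         2.72111782e-03],
       [ 4.50113211e-04, -3.12126637e-01,  9.50040399e-01,
        -1.42005773e+02],
       [ 0.00000000e+00,  0.00000000e+00,  0.00000000e+00,
         1.00000000e+00]])}
{'clock': 0.1, 'joints': array([-1.01941517e+00,  3.85494162e-01,  6.77059747e-03, -4.27905590e-04,
       -1.19398357e+00, -2.58642923e-01]), 'joint_vel': array([ 7.70914278e-04, -1.85230815e-03,  4.23708208e-03, -3.08621682e-05,
        2.45200257e-04, -1.12985237e-03]), 'joint_efforts': array([-2.14995925e-04, -3.93320096e+01,  1.88930279e+01,  4.19789672e+00,
       -2.57562984e-03,  3.16477490e-06]), 'position': array([ 180.25449961, -597.90808245,  230.32643235]), 'ee_rot': array([-1.45768903e-01,  9.89318187e-01,  9.56467432e-04, -1.93678748e-04]), 'contact_force': array([-0.5102733 , -0.80882922,  0.37960109]), 'wrist_torque': array([ 0.01257096, -0.03276465, -0.00663572]), 'grasp_force': 0.0, 'gripper_width': 85.15802043296435}
```

View pics/top0.png

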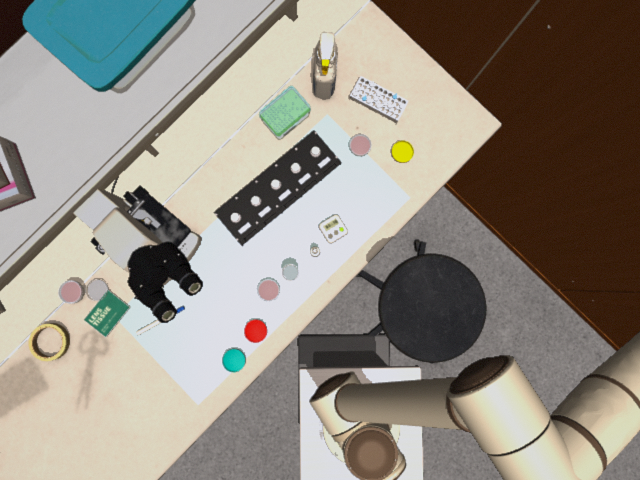

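View pics/scene0.png

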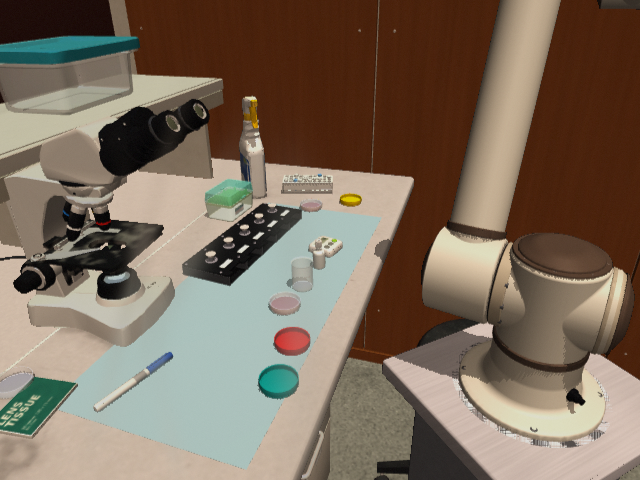

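The pink candidates in the top view are (268,289), (360,145) and (70,291). The red (256,330), turquoise (233,360) and yellow (402,152) dishes are excluded. Next I'll measure the pink ones and crop in on them.

```bash
cat > h.py <<'E'
from bench import *
import cv2,numpy as np
def ray(n,u,v,z,st=None):
    c=camera_model(n); r=np.array([(u-c["cx"])/c["fx"],(v-c["cy"])/c["fy"],1.])
    if n=="wrist":
        from scipy.spatial.transform import Rotation as Ro
        M=c["mount"]; W=Ro.from_quat(st["ee_rot"]).as_matrix()
        o=W@M[:3,3]+st["position"]; d=W@M[:3,:3]@r
    else:
        o=-c["R"].T@c["t"]; d=c["R"].T@r
    return o+d*(z-o[2])/d[2]
def dpt(n,u,v,d):
    c=camera_model(n); r=np.array([(u-c["cx"])/c["fx"],(v-c["cy"])/c["fy"],1.])*d
    return c["R"].T@(r-c["t"])
E
python3 - <<'E'
from h import *
z=np.load("top0.npz"); p,d=z["p"],z["d"]
for nm,u,v in [("pink1",268,289),("pink2",360,145),("pink3",70,291),("clear",97,288),("red",256,330),("turq",233,360),("yel",402,152),("beaker",290,268),("bottle",315,250),("timer",333,229),("table",300,330)]:
    w=d[v-3:v+4,u-3:u+4]; w=w[w>0]
    print(nm,dpt("top",u,v,np.median(w)).round(1), p[v,u])
hsv=cv2.cvtColor(p,cv2.COLOR_RGB2HSV)
H,S,V=hsv[...,0],hsv[...,1],hsv[...,2]
# pink blobs
m=(((H>165)|(H<8))&(S>40)&(S<150)&(V>120)).astype(np.uint8)
n,l,s,c=cv2.connectedComponentsWithStats(m)
for i in range(1,n):
    if 150<s[i,4]<900: print("pinkblob",s[i],c[i].round(1),ray("top",*c[i],15).round(1))
# buttons
m=np.zeros(p.shape[:2],np.uint8); 
box=(V<60).astype(np.uint8)
roi=np.zeros_like(box); cv2.fillPoly(roi,[np.array([[205,205],[320,120],[350,160],[240,250]])],1)
m=((V>150)&(S<40)).astype(np.uint8)*roi
n,l,s,c=cv2.connectedComponentsWithStats(m)
for i in range(1,n):
    if s[i,4]>25: print("white",s[i],c[i].round(1),ray("top",*c[i],43).round(1))
bx=cv2.morphologyEx(box*roi,cv2.MORPH_CLOSE,np.ones((15,15)))
cs,_=cv2.findContours(bx,0,2); k=max(cs,key=cv2.contourArea); r=cv2.minAreaRect(k); b=cv2.boxPoints(r)
for q in b: print("box corner",q,ray("top",*q,26).round(1))
C=[cv2.resize(p[v-35:v+35,u-35:u+35],(260,260),interpolation=cv2.INTER_CUBIC) for u,v in [(268,289),(360,145),(70,291)]]
cv2.imwrite("pics/crop.png",np.hstack(C)[:,:,::-1])
E
```

```text
pink1 [355.1 235.9  14.2] [194 154 154]
pink2 [735.8 -11.5  15. ] [189 149 150]
pink3 [356.  742.8  28.9] [187 146 149]
clear [362.7 684.9   1.1] [182 178 179]
red [249.4 267.4  15.3] [222  42  34]
turq [173.3 326.9  15.2] [ 17 197 180]
yel [ 716.1 -123.8   14.6] [221 221   0]
beaker [409.6 178.4   3.1] [178 188 190]
bottle [454.  112.3  46.1] [214 211 210]
timer [510.5  63.9  18.7] [223 224 233]
table [246.3 153.5  -2.6] [218 199 179]
pinkblob [351 136  19  19 270] [359.9 144.8] [736.3 -11.2  15. ]
pinkblob [259 281  19  19 291] [268.1 289.8] [353.  235.5  15. ]
pinkblob [ 61 282  19  20 293] [ 70.4 291.5] [354.6 747.9  15. ]
white [ 205  120  146  131 2036] [278.1 177.2] [644.8 206.3  43. ]
white [311 147   9  10  72] [315.2 151.3] [712.6 109.   43. ]
white [318 157  12  11  61] [323.7 162. ] [683.9  86.9  43. ]
white [291 163   9  10  73] [295.1 167.6] [669.7 161.7  43. ]
white [299 173  12  11  61] [304.2 178.2] [641.7 138.2  43. ]
white [271 180  10   9  70] [275.3 184.1] [626.9 213.5  43. ]
white [279 190  12  11  58] [284.2 194.8] [598.4 190.6  43. ]
white [251 196  10  10  75] [255.3 200.6] [583.9 265.6  43. ]
white [259 206  12  11  63] [264.4 211.2] [556.2 242.1  43. ]
white [231 213  10   9  70] [235.1 217.1] [541.5 317.7  43. ]
white [238 223  13  11  62] [244.1 228. ] [513.1 294.5  43. ]
box corner [214.43146 211.78014] [558.1 373.9  26. ]
box corner [313.75446 130.24635] [773.6 111.8  26. ]
box corner [340.66156 163.0241 ] [684.8  41.6  26. ]
box corner [241.33856 244.55788] [471.4 303.8  26. ]
```

View pics/crop.png

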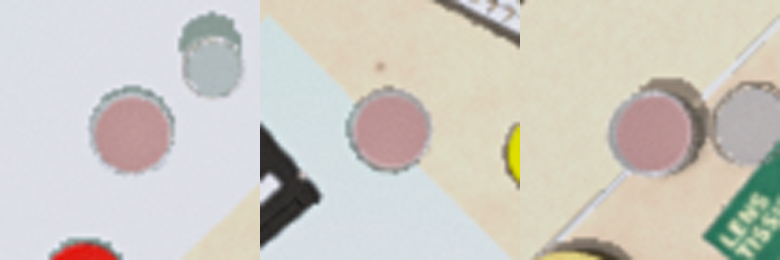

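Top view: `pink1` (268,289) and `pink2` (360,145) have lids at 15 mm, so they are the loose dishes. `pink3` (70,291) tops out at 29 mm, so it's stacked and not meant. I take `pink1` as dish_a and `pink2` as dish_b. Box yaw is about 39.4°. Next I go to the bay 5 button with the fingers shut.

Call:
{"fn": "drive_tool", "kwargs": {"plan": [[[1, 22, 29.5, -4.5, 1.1], [1, 22, 29.5, -4.5, 1.1], [1, 22, 29.5, -4.5, 1.1], [1, 22, 29.5, -4.5, 1.1], [1, 22, 29.5, -4.5, 1.1], [1, 22, 29.5, -4.5, 1.1], [1, 22, 29.5, -4.5, 1.1], [1, 22, 29.5, -4.5, 1.1], [1, 22, 29.5, -4.5, 1.1], [1, 22, 29.5, -4.5, 1.1], [1, 22, 29.5, -4.5, 1.1], [1, 22, 29.5, -4.5, 1.1], [1, 22, 29.5, -4.5, 1.1], [1, 22, 29.5, -4.5, 1.1], [1, 22, 29.5, -4.5, 1.1], [1, 22, 29.5, -4.5, 1.1], [1, 22, 29.5, -4.5, 1.1], [1, 22, 29.5, -4.5, 1.1], [1, 22, 29.5, -4.5, 1.1], [1, 22, 29.5, -4.5, 1.1]]]}}

```text
clock: 1.77
position: [620.9, -6.7, 140.6]
ee_rot: [-0.333, 0.943, 0.0, -0.0]
contact_force: [1.2, -0.2, 0.4]
gripper_width: -0.4
grasp_force: 0.0
```

Run:
```python
from h import *
st=read_state(); p,d=get_image("wrist"); np.savez("w1.npz",p=p,d=d,pos=st["position"],q=st["ee_rot"]); cv2.imwrite("pics/w1.png",p[:,:,::-1]); print(st["position"])
hsv=cv2.cvtColor(p,cv2.COLOR_RGB2HSV);H,S,V=cv2.split(hsv)
m=((V>170)&(S<40)).astype(np.uint8);n,l,s,c=cv2.connectedComponentsWithStats(m)
for i in range(1,n):
    if 150<s[i,4]<6000: print("white",s[i],c[i].round(1),ray("wrist",*c[i],43,st).round(1))
m=(((H>165)|(H<8))&(S>35)&(S<150)&(V>110)).astype(np.uint8);n,l,s,c=cv2.connectedComponentsWithStats(m)
for i in range(1,n):
    if s[i,4]>1500: print("pink",s[i],c[i].round(1),ray("wrist",*c[i],15,st).round(1))
```

```text
[620.88775164  -6.68872961 140.62691378]
white [ 452  133   54   84 1708] [474.3 174.1] [527.6  39.3  43. ]
white [ 529  226   99   94 4921] [586.2 281.3] [530.9 152.   43. ]
white [   1  335  121   79 1564] [ 59.1 368.7] [822.  -96.8  43. ]
white [597 363  43  11 421] [617.5 368.1] [561.6 226.   43. ]
white [514 364  40  11 375] [534.6 369.1] [600.8 178.7  43. ]
white [ 46 382  25  24 196] [ 60.  391.6] [840.4 -86.8  43. ]
white [ 55 396  52  35 469] [ 80.6 410.9] [846.9 -66.   43. ]
pink [ 200  308   60   49 2240] [228.9 331.8] [735.5 -11.6  15. ]
```

View pics/w1.png

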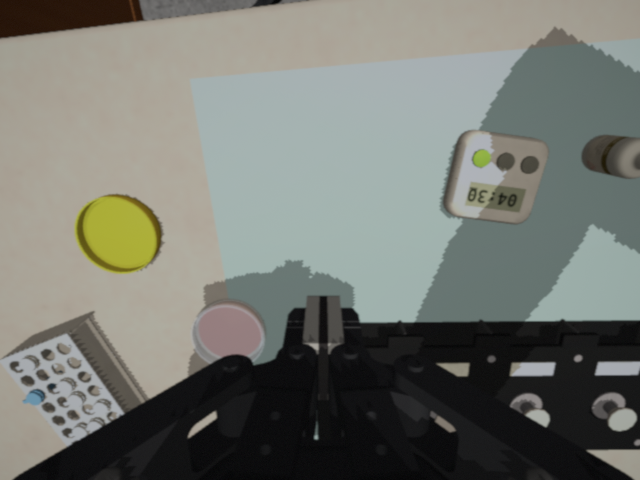

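The wrist view confirms dish_b at (229,332), world (735,-12), matching the top view. Probe bay 5 now.

Call:
{"fn": "drive_tool", "kwargs": {"plan": [[[1, 15.3, 19.3, -14, 0.4], [1, 15.3, 19.3, -14, 0], [1, 15.3, 19.3, -14, 0], [1, 15.3, 19.3, -14, 0], [1, 15.3, 19.3, -14, 0], [1, 15.3, 19.3, -14, 0], [1, 0, 0, -2.8, 0], [1, 0, 0, -2.8, 0], [1, 0, 0, -2.8, 0], [1, 0, 0, -2.8, 0], [1, 0, 0, -2.8, 0], [1, 0, 0, -2.8, 0], [1, 0, 0, -2.8, 0], [1, 0, 0, 0, 0], [1, 0, 0, 0, 0]]]}}

```text
clock: 3.07
position: [712.3, 107.0, 38.3]
ee_rot: [-0.335, 0.942, -0.0, 0.0]
contact_force: [-0.4, -0.9, 3.7]
gripper_width: 0.1
grasp_force: 1.4
```

Call:
{"fn": "drive_tool", "kwargs": {"plan": [[[1, 0, 0, -2, 0], [1, 0, 0, -2, 0], [1, 0, 0, 0, 0], [1, 0, 0, 0, 0]]]}}

```text
clock: 3.4
position: [712.4, 107.0, 38.0]
ee_rot: [-0.336, 0.942, -0.001, 0.0]
contact_force: [-7.2, -2.3, 16.0]
gripper_width: -0.1
grasp_force: 7.8
```

Bay 5 holds a dish: it stops hard at 38 mm. On to bay 4.

Call:
{"fn": "drive_tool", "kwargs": {"plan": [[[1, 0, 0, 10, 0], [1, 0, 0, 10, 0], [1, -14, 18, 0, 0], [1, -14, 18, 0, 0], [1, -14, 18, 0, 0], [1, 0, 0, -4, 0], [1, 0, 0, -4, 0], [1, 0, 0, -3, 0], [1, 0, 0, -3, 0], [1, 0, 0, -3, 0], [1, 0, 0, -3, 0], [1, 0, 0, 0, 0], [1, 0, 0, 0, 0]]]}}

```text
clock: 4.48
position: [670.8, 161.0, 38.1]
ee_rot: [-0.335, 0.942, -0.0, 0.001]
contact_force: [-8.5, 0.4, 19.3]
gripper_width: -0.4
grasp_force: 9.1
```

Bay 4 is stored too. On to bay 3.

Call:
{"fn": "drive_tool", "kwargs": {"plan": [[[1, 0, 0, 10, 0], [1, 0, 0, 10, 0], [1, -14.5, 17.5, 0, 0], [1, -14.5, 17.5, 0, 0], [1, -14.5, 17.5, 0, 0], [1, 0, 0, -4, 0], [1, 0, 0, -4, 0], [1, 0, 0, -3, 0], [1, 0, 0, -3, 0], [1, 0, 0, -3, 0], [1, 0, 0, -3, 0], [1, 0, 0, 0, 0], [1, 0, 0, 0, 0]]]}}

```text
clock: 5.57
position: [627.4, 213.1, 38.0]
ee_rot: [-0.335, 0.942, -0.001, 0.0]
contact_force: [-8.7, -0.6, 20.2]
gripper_width: 0.0
grasp_force: 9.8
```

Call:
{"fn": "drive_tool", "kwargs": {"plan": [[[1, 0, 0, 10, 0], [1, 0, 0, 10, 0], [1, -14.5, 17.5, 0, 0], [1, -14.5, 17.5, 0, 0], [1, -14.5, 17.5, 0, 0], [1, 0, 0, -4, 0], [1, 0, 0, -4, 0], [1, 0, 0, -3, 0], [1, 0, 0, -3, 0], [1, 0, 0, -3, 0], [1, 0, 0, -3, 0], [1, 0, 0, 0, 0], [1, 0, 0, 0, 0]]]}}

```text
clock: 6.65
position: [583.6, 265.7, 33.7]
ee_rot: [-0.335, 0.942, -0.0, -0.0]
contact_force: [0.7, -0.9, 1.6]
gripper_width: -0.1
grasp_force: 1.0
```

Call:
{"fn": "drive_tool", "kwargs": {"plan": [[[1, 0, 0, 10, 0], [1, 0, 0, 10, 0], [1, -14.5, 17.5, 0, 0], [1, -14.5, 17.5, 0, 0], [1, -14.5, 17.5, 0, 0], [1, 0, 0, -4, 0], [1, 0, 0, -4, 0], [1, 0, 0, -3, 0], [1, 0, 0, -3, 0], [1, 0, 0, -3, 0], [1, 0, 0, -3, 0], [1, 0, 0, 0, 0], [1, 0, 0, 0, 0]]]}}

```text
clock: 7.73
position: [540.1, 318.5, 33.7]
ee_rot: [-0.335, 0.942, -0.0, -0.0]
contact_force: [0.7, -1.1, 1.1]
gripper_width: 0.1
grasp_force: 1.0
```

Bays 1 and 2 are empty: their buttons sink with only about 1.5 N. dish_a goes to bay 1. The beaker stands along the box-y grasp direction, so I'll grasp dish_a turned by 90°.

Call:
{"fn": "drive_tool", "kwargs": {"plan": [[[1, 0, 0, 30, 0], [1, 0, 0, 30, 0], [-1, -14.3, -6.4, 0, 6.95], [-1, -14.3, -6.4, 0, 6.95], [-1, -14.3, -6.4, 0, 6.95], [-1, -14.3, -6.4, 0, 6.95], [-1, -14.3, -6.4, 0, 6.95], [-1, -14.3, -6.4, 0, 6.95], [-1, -14.3, -6.4, 0, 6.95], [-1, -14.3, -6.4, 0, 6.95], [-1, -14.3, -6.4, 0, 6.95], [-1, -14.3, -6.4, 0, 6.95], [-1, -14.3, -6.4, 0, 6.95], [-1, -14.3, -6.4, 0, 6.95], [-1, -14.3, -6.4, 0, 6.95], [-1, 0, 0, 0, 0]]]}}

```text
clock: 9.07
position: [351.4, 233.4, 93.5]
ee_rot: [0.905, -0.425, -0.001, 0.001]
contact_force: [-0.5, 0.1, -0.3]
gripper_width: 85.4
grasp_force: 0.0
```

```bash
cat > look.py <<'E'
from h import *
import sys
st=read_state(); p,d=get_image("wrist"); cv2.imwrite(f"pics/{sys.argv[1]}.png",p[:,:,::-1]); print(st["position"].round(1),st["ee_rot"].round(3),st["joints"].round(2))
hsv=cv2.cvtColor(p,cv2.COLOR_RGB2HSV);H,S,V=cv2.split(hsv)
m=(((H>165)|(H<8))&(S>35)&(S<150)&(V>90)).astype(np.uint8);n,l,s,c=cv2.connectedComponentsWithStats(m)
for i in range(1,n):
    if s[i,4]>800:
        k=cv2.findContours((l==i).astype(np.uint8),0,2)[0][0]; (u,v),r=cv2.minEnclosingCircle(k)
        print("pink",s[i],c[i].round(1),ray("wrist",*c[i],14,st).round(1),"circ",ray("wrist",u,v,14,st).round(1))
E
python3 look.py w2
```

```text
[351.4 233.4  93.5] [ 0.905 -0.425 -0.001  0.001] [ 0.97  0.21 -0.66 -0.   -0.71 -0.28]
pink [ 274  212   79   60 2740] [312.1 239.9] [361.7 232.2  14. ] circ [358.7 235.   14. ]
```

View pics/w2.png

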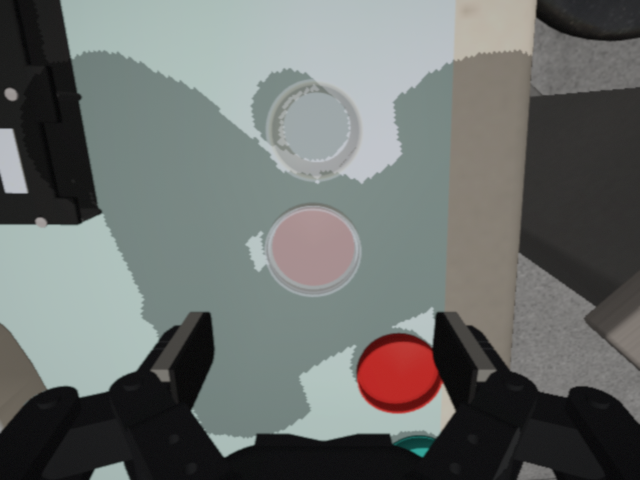

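dish_a is at (314,248) in the wrist view and the beaker is behind it at (315,130), clear of the finger line. Descend and grip.

Call:
{"fn": "drive_tool", "kwargs": {"plan": [[[-1, 2.5, 1, -15, 0], [-1, 2.5, 0.5, -15, 0], [-1, 0, 0, -15, 0], [-1, 0, 0, -15, 0], [-1, 0, 0, -12, 0], [-1, 0, 0, -10, 0], [-1, 0, 0, -8, 0], [-1, 0, 0, -6, 0], [-1, 0, 0, 0, 0], [-1, 0, 0, 0, 0]]]}}

```text
clock: 9.95
position: [359.1, 237.4, -2.4]
ee_rot: [0.904, -0.427, 0.0, 0.0]
contact_force: [0.3, 0.8, 0.6]
gripper_width: 85.6
grasp_force: 0.0
```

Call:
{"fn": "drive_tool", "kwargs": {"plan": [[[-0.3, 0, 0, 0, 0], [0, 0, 0, 0, 0], [1, 0, 0, 0, 0], [1, 0, 0, 0, 0], [1, 0, 0, 0, 0], [1, 0, 0, 0, 0]]]}}

```text
clock: 10.45
position: [359.1, 237.6, -1.1]
ee_rot: [0.905, -0.426, 0.0, -0.001]
contact_force: [-1.5, -0.7, 6.9]
gripper_width: 57.7
grasp_force: 62.4
```

Call:
{"fn": "drive_tool", "kwargs": {"plan": [[[1, 0, 0, 1, 0], [1, 8, 6.5, 0, 0], [1, 11.5, 9.5, 0, 0], [1, 11.5, 9.5, 0, 0], [1, 11.5, 9.5, 0, 0], [1, 11.5, 9.5, 0, 0], [1, 2.56, -3.12, 0, -6.95], [1, 2.56, -3.12, 0, -6.95], [1, 2.56, -3.12, 0, -6.95], [1, 2.56, -3.12, 0, -6.95], [1, 2.56, -3.12, 0, -6.95], [1, 2.56, -3.12, 0, -6.95], [1, 2.56, -3.12, 0, -6.95], [1, 2.56, -3.12, 0, -6.95], [1, 2.56, -3.12, 0, -6.95], [1, 2.56, -3.12, 0, -6.95], [1, 2.56, -3.12, 0, -6.95], [1, 2.56, -3.12, 0, -6.95], [1, 2.56, -3.12, 0, -6.95], [1, 0, 0, 0, 0]]]}}

```text
clock: 12.12
position: [447.4, 241.6, -1.0]
ee_rot: [-0.334, 0.943, 0.0, 0.001]
contact_force: [0.7, -1.4, 1.6]
gripper_width: 57.4
grasp_force: 64.1
```

```bash
python3 look.py w3
python3 - <<'E'
from h import *
s=read_state(); ex=np.array([.773,.634]);ey=np.array([-.634,.773]);r=s["position"][:2]-[575.9,171.6]; print("tcp box",r@ex,r@ey)
p,d=get_image("top"); cv2.imwrite("pics/t3.png",cv2.resize(p[120:340,180:430],None,fx=3,fy=2.7)[:,:,::-1])
E
```

```text
[447.4 241.6  -1. ] [-0.334  0.943  0.     0.001] [ 0.82  0.49 -0.54  0.   -0.54 -1.7 ]
pink [  260   278   127   104 10247] [323.  328.8] [446. 240.  14.] circ [444.8 239.1  14. ]
tcp box -55.10107789044573 135.7211027425331
```

View pics/w3.png

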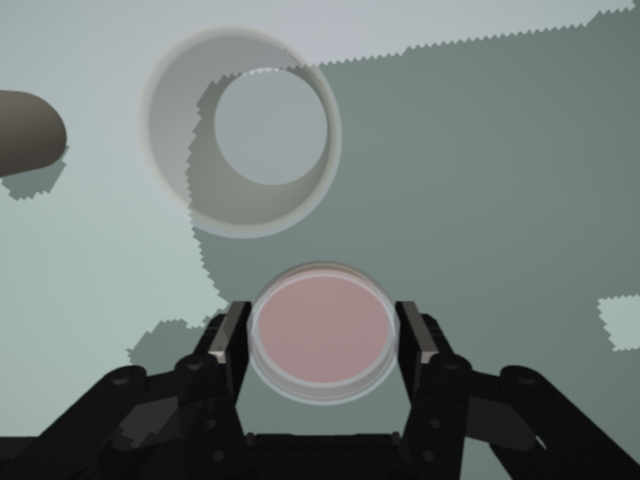

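Dish held squarely at (323,329). Slide it into the mouth of bay 1.

Call:
{"fn": "drive_tool", "kwargs": {"plan": [[[1, 3.9, 3.2, 0, 0], [1, 3.9, 3.2, 0, 0], [1, 3.9, 3.2, 0, 0], [1, 3.9, 3.2, 0, 0], [1, 3.9, 3.2, 0, 0], [1, 3.9, 3.2, 0, 0], [1, 3.9, 3.2, 0, 0], [1, 3.5, 2.8, 0, 0], [1, 0, 0, 0, 0]]]}}

```text
clock: 12.97
position: [477.3, 266.9, -1.0]
ee_rot: [-0.337, 0.942, -0.0, 0.0]
contact_force: [0.5, -0.5, 3.4]
gripper_width: 57.2
grasp_force: 64.3
```

Call:
{"fn": "drive_tool", "kwargs": {"plan": [[[-1, 0, 0, 0, 0], [-1, 0, 0, 0, 0], [-1, 0, 0, 0, 0], [-1, 0, 0, 0, 0], [-1, 0, 0, 15, 0], [-1, 0, 0, 25, 0], [1, -10.6, -8.7, 0, 0], [1, -10.6, -8.7, 0, 0], [1, -10.6, -8.7, 0, 0], [1, -10.6, -8.7, 0, 0], [1, 0, 0, 0, 0], [1, 0, 0, 0, 0], [1, 0, 0, -10, 0], [1, 0, 0, -10, 0], [1, 0, 0, -9, 0], [1, 0, 0, -5, 0], [1, 0, 0, 0, 0]]]}}

```text
clock: 14.38
position: [434.3, 231.4, 3.4]
ee_rot: [-0.335, 0.942, -0.001, -0.001]
contact_force: [0.5, -0.4, 0.3]
gripper_width: -0.0
grasp_force: 0.0
```

```bash
python3 look.py w4
```

```text
[434.3 231.4   3.4] [-0.335  0.942 -0.001 -0.001] [ 0.82  0.47 -0.58 -0.   -0.53 -1.71]
```

View pics/w4.png

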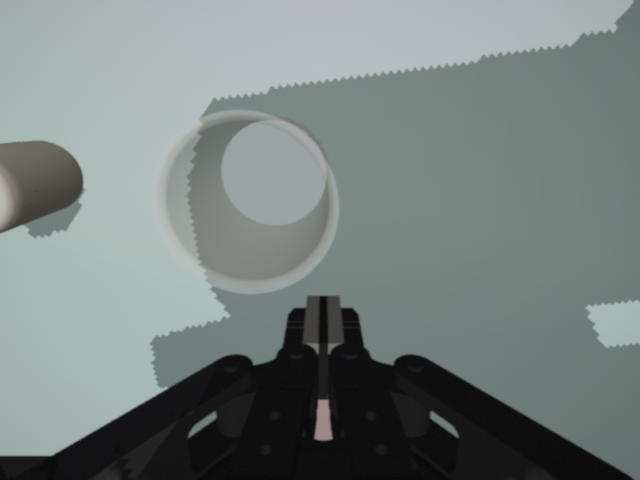

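The tool is centred behind the dish and the beaker is clear (245,200). Push it in.

Call:
{"fn": "drive_tool", "kwargs": {"plan": [[[1, 6.3, 5.2, 0, 0], [1, 6.3, 5.2, 0, 0], [1, 6.3, 5.2, 0, 0], [1, 6.3, 5.2, 0, 0], [1, 6.3, 5.2, 0, 0], [1, 6.3, 5.2, 0, 0], [1, 6.3, 5.2, 0, 0], [1, 6.3, 5.2, 0, 0], [1, 0, 0, 0, 0]]]}}

```text
clock: 15.18
position: [486.7, 274.7, 4.8]
ee_rot: [-0.336, 0.942, 0.0, 0.001]
contact_force: [-0.5, -0.4, 0.6]
gripper_width: 0.0
grasp_force: 0.0
```

Call:
{"fn": "drive_tool", "kwargs": {"plan": [[[1, 1.6, 1.3, 0, 0], [1, 1.6, 1.3, 0, 0], [1, 0, 0, 0, 0]]]}}

```text
clock: 15.43
position: [488.1, 275.8, 4.6]
ee_rot: [-0.335, 0.942, -0.0, -0.0]
contact_force: [0.3, -0.6, 0.7]
gripper_width: 0.1
grasp_force: 0.0
```

Call:
{"fn": "drive_tool", "kwargs": {"plan": [[[1, 1.2, 1, 0, 0], [1, 1.2, 1, 0, 0], [1, 0, 0, 0, 0], [1, 0, 0, 0, 0]]]}}

```text
clock: 15.77
position: [490.5, 277.8, 4.8]
ee_rot: [-0.335, 0.942, 0.0, 0.0]
contact_force: [-0.4, -0.2, -0.1]
gripper_width: 0.1
grasp_force: 0.0
```

Call:
{"fn": "drive_tool", "kwargs": {"plan": [[[1, 1.2, 1, 0, 0], [1, 1.2, 1, 0, 0], [1, 1.2, 1, 0, 0], [1, 0, 0, 0, 0], [1, 0, 0, 0, 0]]]}}

```text
clock: 16.18
position: [493.1, 279.8, 4.5]
ee_rot: [-0.335, 0.942, -0.001, -0.001]
contact_force: [-3.5, -2.4, 3.5]
gripper_width: 0.1
grasp_force: 2.3
```

The finger now rests on the notch edge, so the dish rim should be about 10 mm in. Back off, look, and head for dish_b.

Call:
{"fn": "drive_tool", "kwargs": {"plan": [[[1, -12, -10, 0, 0], [1, -12, -10, 0, 0], [1, 0, 0, 35, 0], [1, 0, 0, 35, 0], [1, 0, 0, 30, 0], [-1, 28, -28, 0, 0], [-1, 28, -28, 0, 0], [-1, 28, -28, 0, 0], [-1, 28, -28, 0, 0], [-1, 28, -28, 0, 0], [-1, 28, -28, 0, 0], [-1, 28, -28, 0, 0], [-1, 28, -28, 0, 0], [-1, 28, -28, 0, 0], [-1, 13.5, -19, 0, 0], [-1, 0, 0, 0, 0]]]}}

```text
clock: 17.52
position: [738.8, -14.8, 103.7]
ee_rot: [-0.333, 0.943, -0.001, 0.001]
contact_force: [0.2, -0.1, -0.6]
gripper_width: 85.0
grasp_force: 0.0
```

```bash
python3 look.py w5
python3 - <<'E'
from h import *
p,d=get_image("top"); c=[cv2.resize(p[190:270,190:290],(500,400),interpolation=cv2.INTER_CUBIC)]
p2,_=get_image("scene"); c.append(cv2.resize(p2[210:300,175:250],(290,400),interpolation=cv2.INTER_CUBIC))
cv2.imwrite("pics/t5.png",np.hstack(c)[:,:,::-1])
E
```

```text
[738.8 -14.8 103.7] [-0.333  0.943 -0.001  0.001] [ 0.2   0.67  0.17  0.   -1.07 -1.09]
pink [ 290  212   76   70 4165] [327.8 246.5] [738.5 -11.8  14. ] circ [738.1 -12.4  14. ]
```

View pics/t5.png

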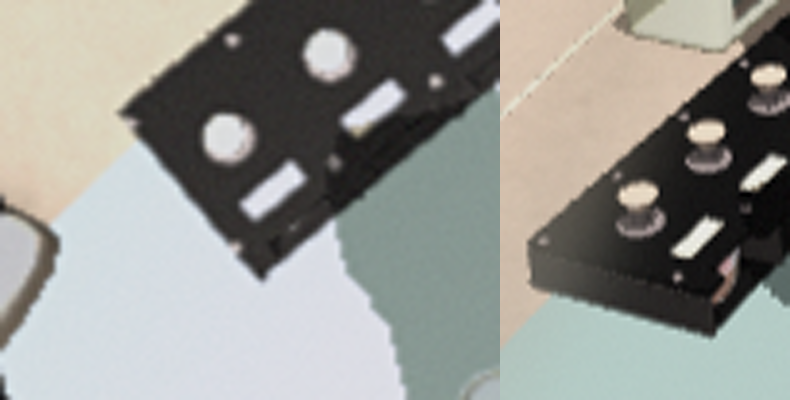

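dish_a lies under the bay 1 cover, with only a sliver of pink visible inside the notch at (725,275). dish_b is at (738,-12). Descend and grip.

Call:
{"fn": "drive_tool", "kwargs": {"plan": [[[-1, -1.5, 3, -15, 0], [-1, 0, 0, -20, 0], [-1, 0, 0, -20, 0], [-1, 0, 0, -15, 0], [-1, 0, 0, -15, 0], [-1, 0, 0, -10, 0], [-1, 0, 0, -6, 0], [-1, 0, 0, -4, 0], [-1, 0, 0, 0, 0], [-0.3, 0, 0, 0, 0], [0, 0, 0, 0, 0], [1, 0, 0, 0, 0], [1, 0, 0, 0, 0], [1, 0, 0, 0, 0], [1, 0, 0, 0, 0]]]}}

```text
clock: 18.92
position: [735.5, -7.1, 1.9]
ee_rot: [-0.335, 0.942, -0.001, 0.002]
contact_force: [0.1, 0.7, 7.0]
gripper_width: 57.3
grasp_force: 64.3
```

Call:
{"fn": "drive_tool", "kwargs": {"plan": [[[1, 0, 0, 1.5, 0], [1, -6.8, -5.6, 0, 0], [1, -6.8, -5.6, 0, 0], [1, -6.8, -5.6, 0, 0], [1, -6.8, -5.6, 0, 0], [1, -9.5, 2.1, 0, 0], [1, -9.5, 2.1, 0, 0], [1, -9.5, 2.1, 0, 0], [1, -9.5, 2.1, 0, 0], [1, -9.5, 2.1, 0, 0], [1, -8.5, 10.4, 0, 0], [1, -8.5, 10.4, 0, 0], [1, -8.5, 10.4, 0, 0], [1, 0, 0, 0, 0]]]}}

```text
clock: 20.08
position: [632.0, 13.8, 1.8]
ee_rot: [-0.336, 0.942, 0.0, -0.001]
contact_force: [-1.0, 2.3, 9.1]
gripper_width: 57.2
grasp_force: 64.7
```

```bash
python3 look.py w6
python3 - <<'E'
from h import *
s=read_state(); ex=np.array([.773,.634]);ey=np.array([-.634,.773]);r=s["position"][:2]-[575.9,171.6]; print("tcp box",r@ex,r@ey,s["contact_force"],s["gripper_width"])
E
```

```text
[632.   13.8   1.8] [-0.336  0.942  0.    -0.001] [ 0.28  0.63 -0.22 -0.   -0.72 -1.16]
pink [  261   273   125   104 10214] [323.2 324.4] [630.5  12.2  14. ] circ [629.5  11.3  14. ]
tcp box -56.63902840784452 -157.59460269552943 [-3.09212265  3.64801692  7.97693283] 57.44333323331507
```

View pics/w6.png

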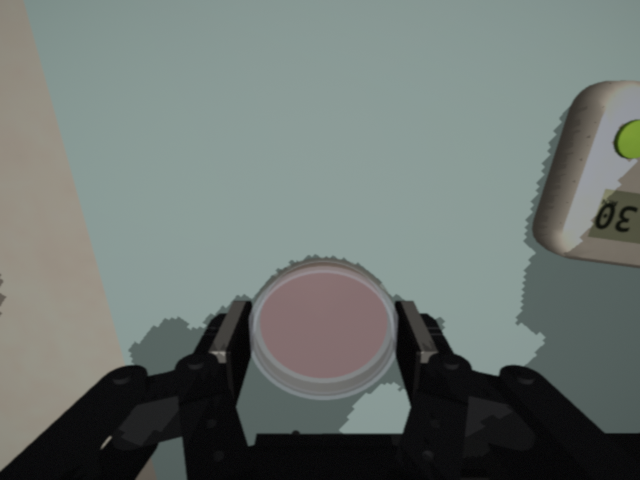

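Call:
{"fn": "drive_tool", "kwargs": {"plan": [[[1, 0, 0, 0.7, 0], [1, -7.95, 9.7, 0, 0], [1, -7.95, 9.7, 0, 0], [1, -7.95, 9.7, 0, 0], [1, -7.95, 9.7, 0, 0], [1, -7.95, 9.7, 0, 0], [1, -7.95, 9.7, 0, 0], [1, -7.95, 9.7, 0, 0], [1, -7.95, 9.7, 0, 0], [1, -7.95, 9.7, 0, 0], [1, -7.95, 9.7, 0, 0], [1, -7.95, 9.7, 0, 0], [1, -7.95, 9.7, 0, 0], [1, -7.95, 9.7, 0, 0], [1, -7.95, 9.7, 0, 0], [1, -7.95, 9.7, 0, 0], [1, -7.95, 9.7, 0, 0], [1, -7.95, 9.7, 0, 0], [1, -7.95, 9.7, 0, 0], [1, 0, 0, 0, 0]]]}}

```text
clock: 21.8
position: [489.0, 188.5, 1.9]
ee_rot: [-0.336, 0.942, 0.0, -0.0]
contact_force: [-2.2, 1.2, 4.9]
gripper_width: 56.9
grasp_force: 64.4
```

Call:
{"fn": "drive_tool", "kwargs": {"plan": [[[1, 3.9, 3.2, 0, 0], [1, 3.9, 3.2, 0, 0], [1, 3.9, 3.2, 0, 0], [1, 3.9, 3.2, 0, 0], [1, 3.9, 3.2, 0, 0], [1, 3.9, 3.2, 0, 0], [1, 3.9, 3.2, 0, 0], [1, 4.3, 3.5, 0, 0], [1, 0, 0, 0, 0]]]}}

```text
clock: 22.55
position: [521.4, 211.8, 1.8]
ee_rot: [-0.335, 0.942, -0.0, -0.002]
contact_force: [-2.0, -1.7, 7.8]
gripper_width: 57.0
grasp_force: 64.4
```

Call:
{"fn": "drive_tool", "kwargs": {"plan": [[[-1, 0, 0, 0, 0], [-1, 0, 0, 0, 0], [-1, 0, 0, 0, 0], [-1, 0, 0, 0, 0], [-1, 0, 0, 15, 0], [-1, 0, 0, 25, 0], [1, -10.6, -8.7, 0, 0], [1, -10.6, -8.7, 0, 0], [1, -10.6, -8.7, 0, 0], [1, -10.6, -8.7, 0, 0], [1, 0, 0, 0, 0], [1, 0, 0, 0, 0], [1, 0, 0, -10, 0], [1, 0, 0, -10, 0], [1, 0, 0, 0, 0]]]}}

```text
clock: 23.8
position: [479.1, 177.2, 19.4]
ee_rot: [-0.335, 0.942, -0.0, -0.002]
contact_force: [0.1, 0.3, -0.4]
gripper_width: -0.2
grasp_force: 0.0
```

Call:
{"fn": "drive_tool", "kwargs": {"plan": [[[1, -1.3, 1.6, -8, 0], [1, 0, 0, -7, 0], [1, 0, 0, 0, 0], [1, 6.3, 5.2, 0, 0], [1, 6.3, 5.2, 0, 0], [1, 6.3, 5.2, 0, 0], [1, 6.3, 5.2, 0, 0], [1, 0, 0, 0, 0]]]}}

```text
clock: 24.47
position: [506.2, 202.0, 7.4]
ee_rot: [-0.336, 0.942, 0.0, 0.002]
contact_force: [1.1, 0.1, 0.0]
gripper_width: -0.3
grasp_force: 0.0
```

Call:
{"fn": "drive_tool", "kwargs": {"plan": [[[1, 6.3, 5.2, 0, 0], [1, 6.3, 5.2, 0, 0], [1, 6.3, 5.2, 0, 0], [1, 6.3, 5.2, 0, 0], [1, 0, 0, 0, 0]]]}}

```text
clock: 24.88
position: [531.0, 222.5, 7.1]
ee_rot: [-0.336, 0.942, 0.0, 0.001]
contact_force: [-0.1, -0.6, 0.4]
gripper_width: 0.1
grasp_force: 0.0
```

Call:
{"fn": "drive_tool", "kwargs": {"plan": [[[1, 1.5, 1.2, 0, 0], [1, 1.5, 1.2, 0, 0], [1, 1.5, 1.2, 0, 0], [1, 0.8, 0.6, 0, 0], [1, 0, 0, 0, 0], [1, -7.7, -6.3, 0, 0], [1, 0, 0, 0, 0], [1, 7.7, 6.3, 0, 0], [1, 0, 0, 0, 0], [1, 0, 0, 0, 0]]]}}

```text
clock: 25.72
position: [535.2, 225.8, 7.1]
ee_rot: [-0.335, 0.942, 0.0, 0.001]
contact_force: [-0.7, -0.2, -0.2]
gripper_width: -0.1
grasp_force: 0.0
```

Call:
{"fn": "drive_tool", "kwargs": {"plan": [[[1, -12, -9.8, 0, 0], [1, 0, 0, 0, 0], [1, 12.5, 10.2, 0, 0], [1, 0, 0, 0, 0], [1, -12, -10, 0, 0], [1, -14, -11.4, 0, 0], [1, 0, 0, 35, 0], [1, -21.3, 26.3, 0, 0], [1, -21.3, 26.3, 0, 0], [1, 0, 0, -20, 0], [1, 0, 0, -17, 0], [1, 0, 0, 0, 0]]]}}

```text
clock: 26.72
position: [464.4, 256.0, 2.5]
ee_rot: [-0.335, 0.942, -0.001, -0.002]
contact_force: [0.0, -0.6, -0.1]
gripper_width: 0.3
grasp_force: 0.0
```

Call:
{"fn": "drive_tool", "kwargs": {"plan": [[[1, 6, 4.9, 0, 0], [1, 8, 6.6, 0, 0], [1, 14.8, 12.1, 0, 0], [1, 0, 0, 0, 0], [1, 0, 0, 0, 0]]]}}

```text
clock: 27.13
position: [494.1, 278.5, 5.1]
ee_rot: [-0.334, 0.942, -0.001, -0.003]
contact_force: [-4.4, -2.6, 0.9]
gripper_width: -0.1
grasp_force: 2.5
```

Call:
{"fn": "drive_tool", "kwargs": {"plan": [[[1, -14, -11.4, 0, 0], [1, -14, -11.4, 0, 0], [1, 0, 0, 35, 0], [1, 0, 0, 35, 0], [1, 0, 0, 30, 0], [1, -20, -16, 0, 0], [1, -20, -16, 0, 0], [1, 0, 0, 0, 0]]]}}

```text
clock: 27.8
position: [424.6, 222.9, 106.4]
ee_rot: [-0.334, 0.942, 0.0, -0.0]
contact_force: [-1.0, -0.0, -0.9]
gripper_width: -0.1
grasp_force: 0.0
```

Run:
```python
from h import *
print(read_state()["position"])
p,d=get_image("top"); c=[cv2.resize(p[120:300,190:370],(400,400),interpolation=cv2.INTER_CUBIC)]
p2,_=get_image("scene"); c.append(cv2.resize(p2[200:300,180:280],(400,400),interpolation=cv2.INTER_CUBIC))
cv2.imwrite("pics/t7.png",np.hstack(c)[:,:,::-1])
```

```text
[424.61081603 222.9065091  106.42010637]
```

View pics/t7.png

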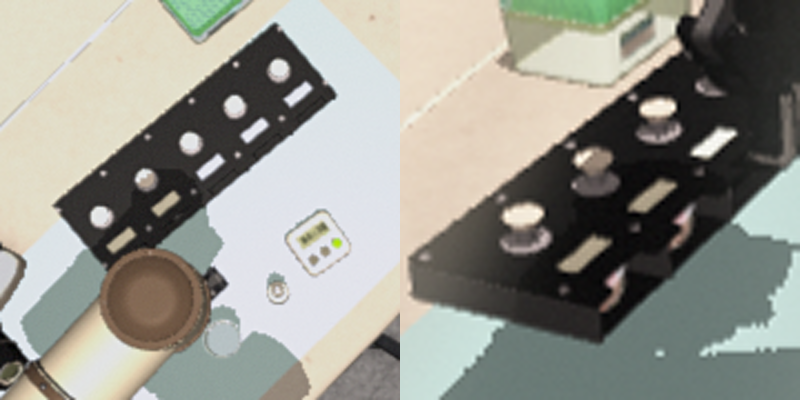

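The beaker, bottle and timer are all where they were. A little pink shows inside both notches, so I'll measure how deep the rims sit from the scene depth.

Run:
```python
from h import *
ex=np.array([.773,.634]);ey=np.array([-.634,.773])
p,d=get_image("scene"); H,S,V=cv2.split(cv2.cvtColor(p,cv2.COLOR_RGB2HSV))
m=(p[...,0].astype(int)-p[...,1]>18)&(d>0)
for v in range(240,285):
    for u in range(222,260):
        if m[v,u]:
            P=dpt("scene",u,v,d[v,u]); r=P[:2]-[575.9,171.6]
            if r@ex>-40 and P[2]<30: print(u,v,p[v,u],"box",np.round([r@ex,r@ey,P[2]],1))
```

```text
250 253 [131 104 106] box [24.1 59.4 13.2]
249 254 [132 104 105] box [22.7 66.1 14.5]
250 254 [206 168 172] box [21.4 64.1 13.7]
251 254 [216 191 193] box [19.2 63.6 13.9]
248 255 [89 70 71] box [22.5 70.7 14.4]
249 255 [185 147 151] box [21.8 67.8 13. ]
250 255 [206 178 181] box [19.8 66.9 13. ]
251 255 [187 158 149] box [16.9 67.5 14. ]
250 256 [129 104  92] box [17.5 70.9 13.1]
251 256 [167 134 120] box [18.3 65.7 10.2]
251 257 [150 122 110] box [16.5 68.8  9.7]
250 258 [122  99  89] box [16.6 73.   9.4]
251 258 [126 104  94] box [15.2 71.2  8.7]
249 259 [160 128 115] box [17.1 76.4  8.6]
250 259 [137 112 100] box [17.5 71.8  6. ]
248 260 [161 133 120] box [18.7 78.3  6.8]
249 260 [135 106  95] box [17.  76.9  6.4]
250 260 [89 69 61] box [20.4 67.6  0.6]
247 261 [89 70 66] box [19.6 81.2  5.6]
248 261 [144 123 113] box [21.6 74.1  1.3]
233 268 [131 103 105] box [ 17.1 139.4  20.9]
232 269 [130 102 105] box [ 15.8 145.1  22. ]
233 269 [204 167 172] box [ 20.4 134.9  15.2]
234 269 [203 184 186] box [ 20.1 131.9  13.6]
231 270 [92 73 75] box [ 24.2 137.   13.1]
232 270 [196 159 162] box [ 22.4 136.1  13. ]
233 270 [213 186 187] box [ 19.4 136.7  14. ]
234 270 [182 152 147] box [ 15.9 138.3  15.7]
232 271 [146 121 124] box [ 20.4 139.3  12.9]
233 271 [185 156 148] box [ 18.  139.1  13.3]
234 271 [161 128 116] box [ 17.6 136.2  11.8]
233 272 [129 104  93] box [ 17.6 140.   11.5]
234 272 [145 118 106] box [ 19.1 134.4   8. ]
233 273 [126 102  90] box [ 19.5 137.8   7.4]
234 273 [131 108  99] box [ 19.1 134.7   5.8]
232 274 [101  80  72] box [ 17.8 144.    8.9]
233 274 [144 119 108] box [ 18.9 138.9   5.7]
231 275 [96 76 69] box [ 20.3 144.4   6.2]
232 275 [141 115 103] box [ 18.3 143.7   6.2]
233 275 [127 106  98] box [ 16.7 142.5   5.9]
230 276 [92 70 64] box [ 19.2 149.7   7.1]
231 276 [139 105  96] box [ 18.3 147.5   6. ]
230 277 [112  81  72] box [ 19.2 150.1   4.9]
231 277 [95 73 66] box [ 20.4 145.    1.6]
```

Both rims sit about 16–18 mm behind the mouth, past the 10 mm notch, so both dishes are fully under the cover and level. The robot is clear of everything, so I'm handing in.

```bash
python3 -c "
from bench import *
print(job_done())"
```

```text
the job is handed in; nothing more can be done
None
```

The job is handed in at about 28 s of the 72 s allowed: by touch bays 1 and 2 were empty, and `dish_a` is now in bay 1 and `dish_b` in bay 2. Both dishes' rims measure about 16–18 mm behind the mouth, fully under the cover, and the last top view showed the beaker, bottle and timer in place.

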